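Hang a sample pot on the rotary stand

ROBOT

A 6-joint arm with a two-finger parallel gripper is mounted at the origin on a cart in front of the work surface, level with it; the furniture and walls round the work are solid. World frame = base frame: x ahead of the robot, y to its left, z up, the work surface at z = 0. Lengths are in mm, angles in rad, forces in N, time in s.
With the tool pointing down it reaches from about 325 to 1000 mm from the base axis. Payload 5.1 kg.
Tool frame: the origin (TCP) lies at the centre of the arm's flange, where the gripper is bolted on; the fingertips stand 173 mm ahead of it and the grasp point (between the pads) lies 155 mm ahead of it; z points along the fingers, y is the direction in which the jaws open and shut (so a half turn about z gives the same grasp; the last joint's range is limited). The gripper opens to 85 mm and grips with 20 to 120 N. Pads are 22 mm wide; open, the fingers measure 114 mm over their backs; the gripper's body (76 mm by 85 mm) begins 54 mm behind the grasp point. The pads swing forward as they close: fully open they stand 13 mm farther back than shut.
Start: joints at [1.061, 0.124, 1.65, -0, 1.367, -0.083], TCP at [269.093, 591.672, 404.722] pointing down, gripper open.
Joint ranges: [-2.61, 2.61], [-1.02, 2.33], [0.03, 2.71], [-1.35, 4.49], [0.32, 2.68], [-2.91, 2.91]. Speed limits (rad/s): [2.57, 2.57, 3.14, 3.14, 3.14, 3.14].

INTERFACE

Orientations are given as a unit quaternion [x, y, z, w].
In Python, from bench import get_obs, get_image, calibration, finish_job, boxes_of gives the robot as it stands. The module is installed in compiled form; this text tells all that it offers.
- The arm moves only by the tool move_arm, never from a script. Its arguments are lists of equal length, an entry for each row: "dp": the shift along the world's x, y, z in cm, a list of three; "spin": the turn about the world's z in rad. A call has 1 to 20 rows; each row is the pose to reach, as a shift and turn from the pose commanded when the call began; what a row does not reach only later rows make up. A row lasts 1/8 s, in which the tool goes at most 62.5 mm and 10.7 degrees, less where a joint would pass 70% of its speed; a pose out of reach is approached as far as the arm can. A call with a gripper value outside its range is refused whole. "gripper" is the finger opening in cm, from 0 to 8.54, set as the call begins (left out, the last holds). The fingers move at their own pace and stop on an object; "force" is the grip in N (left out, the last holds). Time passes only in rows, so rows that repeat a pose let the fingers close. It gives the time, the measured TCP pose, the force and the opening at its end, in the units of the state.
- get_obs(): the state, without advancing time (a new reading comes with each control period).
- get_image(name): name is "side" or "top"; returns the picture (400x640x3 uint8, red, green, blue); there is no depth.
- calibration(name): a dict with "fovy" (degrees; the focal length in pixels is half the picture's height over the tangent of half this angle, whatever the lens; pixels are square), "cx", "cy" (the principal point, pixels), "world_to_cam" (4x4, takes a point from world to camera coordinates). Camera axes: x right, y up, looking along -z (the intrinsics and any distortion apply to the point x, -y, -z); pixel columns grow to the right and rows downward; lengths in mm; the calibration is good to about 2 mm. A picture is of the moment at which its call begins. calibration takes no time and is no camera call.
- finish_job(): hands the job in, once; it reports no verdict.
Trained networks look in the newest picture that a camera, given by its name, has taken for a name from the list of things; names that differ only in an ending like _2 or _b are one class to them, and where a whole thing is asked for, a point or a joint stands for the part that bears it (a point fixed in the world has none). Each returns a list of dicts, best first, with "conf" (0 to 1); they miss things now and then, are a little off and sometimes report something else, mostly with a low value. They report only what shows in the picture. A call takes as long as a camera call.
- boxes_of(camera, name): "box" ([left, top, right, bottom] in pixels, round what is visible of it).
The state is a dict: "time_s": time; "joint_pos": joint angles; "qd": joint speeds; "joint_efforts": joint torques, N m; "position": TCP position; "eef_rot": TCP orientation; "force": force on the tool from outside, world axes, zero at the start; "torque": the same for the moment, N m; "gripper_width": opening from 0.0 (shut) to 1.0 (fully open).
Only numpy, scipy, OpenCV 4.12 (cv2) and the standard library are available. Lean on these libraries where they do the work, as an engineer would, in place of code of your own. Each camera call takes 0.05 s, during which the arm holds its last target.

TASK

First turn the rotary sample stand until its one empty hook stands over the pointer of the foot. Then take the sample pot that stands on the desk in a wire hanger and hang it by its bail on that hook, leaving it hanging still and the hook over the pointer.

Things in the scene. Friction and masses are not known exactly. Their poses are not given: they have to be found in the camera images.
- carousel (a joint): rotor of the grey rotary stand, rad, anticlockwise from above; 0 = empty hook exactly over the pointer (flat aluminium tongue of the foot, on the robot's side). Starts 0.7 to 1.2, can turn both ways, stays where left (friction 0.1 N m). 4 hooks 90 degrees apart, 130 mm from the axis; 3 carry pots in hangers, fixed to them, whose tabs reach 204 mm above the desk
- knob_top (a point): centre of the top of the black bar knob on the stand's upright axis, 236 mm above the desk. The bar is 60 mm long (x), 16 mm wide (y), 38 mm tall, on a round boss of 60 mm diameter. The frame turns with the rotor: -x points from the axis towards the empty hook, z up
- empty_hook (a point): seat of the empty hook: top of its 8 mm round wire, 130 mm out from the axis, 169 mm above the desk. The frame turns with the rotor: -x points outwards, z up. The wire is flat 10 mm either side of the seat, then rises: outwards to the rounded tip (24 mm out, 15 mm up from the seat at its top), inwards to an arm 18 mm above the seat from 45 mm in
- hanger: the pot to hang, the only hanger on the desk: lidded pot 50 mm across, 54 mm high, fixed in an upright wire bail, 147 mm high in all, 0.1 kg. Origin: centre of the underside, z up. Bail in the y-z plane, 5 mm wire, 67 mm wide, peaked; the window above the lid is open. Grey grip tab on the peak: 10 mm thick (x), 28 mm wide (y), z 117 to 147 mm. Hung, its x axis lies along the hook, either way round
- bail_apex (a point): underside of the peak of the hanger's bail, on the pot's axis 112.5 mm above its underside: the point that rests on the hook's seat; the lid is 58 mm below it. Turns with the hanger

How it is judged:
By the outcome, as a careful person would: the job done as asked, in the order asked, and still so for the second after the job is handed in, with the robot touching nothing.
It also fails if it takes over 50 s, if anything falls off the work surface, if the arm or the gripper's body presses on something with over 40 N, if the wrist force passes 120 N, or if a joint passes its speed limit or range.

## Working session

There is one attempt and no reset: what is moved stays moved. The work goes in short steps, Python scripts to look and compute and a tool call to move; the robot and the scene stay as the last step left them, time stands still between calls to the robot, and variables do not carry over. Pictures are saved under pics/ and viewed, and the job is handed in when it is done.

Besides the shell and the picture viewer there is one more tool, called after "Emit:" as name(argument=value, ...) on one line, values as JSON. move_arm: Moves the arm, as the interface text tells. Its arguments: {"type":"object","properties":{"dp":{"type":"array"},"spin":{"type":"array"},"gripper":{"type":"number"},"force":{"type":"number"}},"required":["dp","spin"]}

```bash
mkdir -p pics
cat > h.py <<'E'
import numpy as np,cv2
from bench import *
def snap(n,f):
    im=get_image(n); cv2.imwrite('pics/'+f,im[:,:,::-1]); return im
E
python3 - <<'E'
from h import *
np.set_printoptions(precision=4,suppress=True)
for n in('side','top'):
    snap(n,n+'0.png'); print(n,calibration(n))
    for t in('carousel','knob_top','empty_hook','hanger','bail_apex'): print(t,boxes_of(n,t))
o=get_obs(); print(o)
E
```

```text
side {'fovy': 43.97995945063952, 'cx': 320.0326363289671, 'cy': 211.1284563580058, 'world_to_cam': array([[   0.8225,   -0.5686,    0.0173, -431.327 ],
       [   0.2454,    0.3821,    0.8909, -266.7464],
       [  -0.5132,   -0.7285,    0.4538, -987.3283],
       [   0.    ,    0.    ,    0.    ,    1.    ]])}
carousel [{'box': [257.8, 142.3, 358.8, 210.8], 'conf': 0.64}]
knob_top [{'box': [261.3, 140.8, 360.0, 213.7], 'conf': 0.55}]
empty_hook [{'box': [260.3, 143.5, 361.0, 210.7], 'conf': 0.92}]
hanger [{'box': [353.9, 259.6, 374.8, 324.8], 'conf': 0.72}, {'box': [260.1, 139.7, 360.9, 213.3], 'conf': 0.71}]
bail_apex [{'box': [352.7, 262.8, 378.8, 328.0], 'conf': 0.64}, {'box': [260.5, 143.8, 359.5, 213.0], 'conf': 0.43}]
top {'fovy': 48.201246582777614, 'cx': 313.1589699616218, 'cy': 196.7178252957852, 'world_to_cam': array([[   -0.0273,    -0.9996,    -0.0094,    23.632 ],
       [    0.9961,    -0.028 ,     0.0837,  -531.1442],
       [   -0.0839,    -0.0071,     0.9964, -1022.8332],
       [    0.    ,     0.    ,     0.    ,     1.    ]])}
carousel [{'box': [142.8, 87.4, 275.5, 201.9], 'conf': 0.67}]
knob_top [{'box': [146.7, 88.4, 273.6, 204.1], 'conf': 0.86}]
empty_hook [{'box': [147.6, 85.5, 276.7, 203.8], 'conf': 0.97}]
hanger [{'box': [405.7, 201.8, 435.7, 227.6], 'conf': 0.71}]
bail_apex [{'box': [402.3, 200.7, 438.6, 227.2], 'conf': 0.91}]
{'time_s': 0.6, 'joint_pos': array([ 1.0614,  0.1238,  1.6503, -0.    ,  1.3675, -0.0826]), 'qd': array([-0.0009,  0.0014, -0.0004, -0.0016,  0.0001, -0.0007]), 'joint_efforts': array([ -0.0006, -42.3291, -36.5522,  -0.0001,   0.0007,   0.    ]), 'position': array([269.093 , 591.6768, 404.7548]), 'eef_rot': array([0.2118, 0.9773, 0.    , 0.    ]), 'force': array([-0.4507,  0.3565, -0.0876]), 'torque': array([-0.0347, -0.0327, -0.0443]), 'gripper_width': 0.9971862390862448}
```

View pics/side0.png

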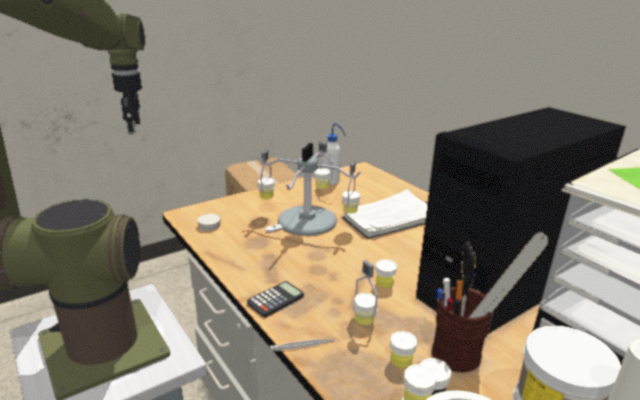

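View pics/top0.png

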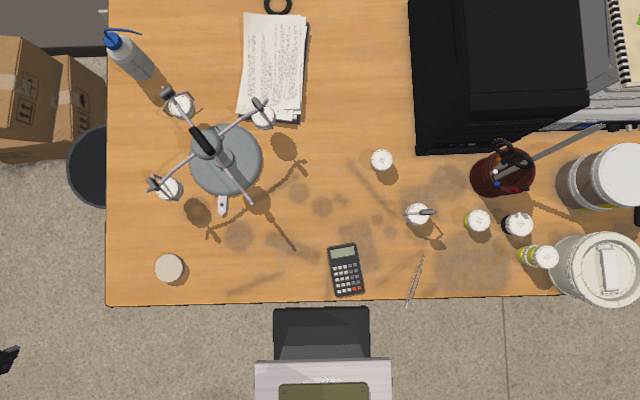

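Run:
```python
import cv2
a=cv2.imread('pics/top0.png')
cv2.imwrite('pics/top0c.png',cv2.resize(a[60:220,110:310],None,fx=3.7,fy=3.7,interpolation=cv2.INTER_CUBIC))
cv2.imwrite('pics/top0h.png',cv2.resize(a[180:250,380:460],None,fx=7,fy=7,interpolation=cv2.INTER_CUBIC))
a=cv2.imread('pics/side0.png')
cv2.imwrite('pics/side0c.png',cv2.resize(a[120:250,230:390],None,fx=4.5,fy=4.5,interpolation=cv2.INTER_CUBIC))
```

```text
(no output)
```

View pics/top0c.png

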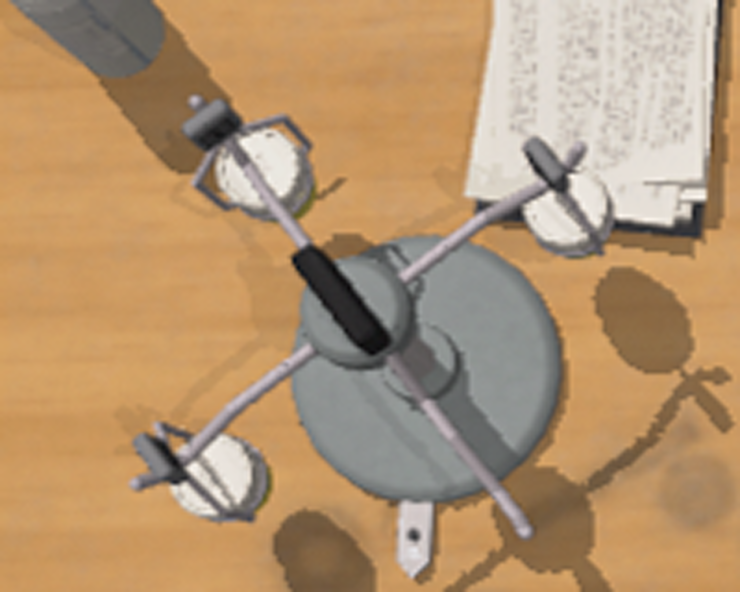

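View pics/top0h.png

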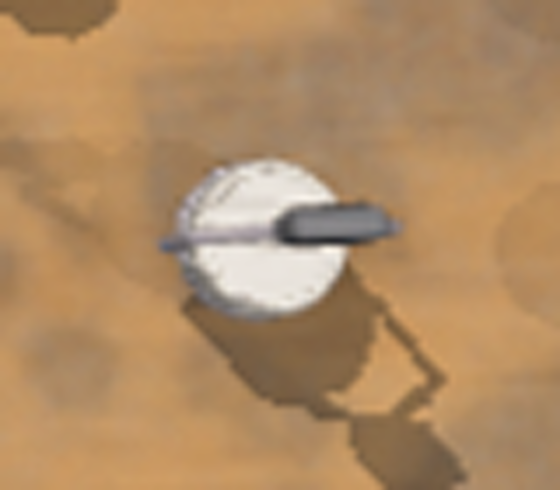

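View pics/side0c.png

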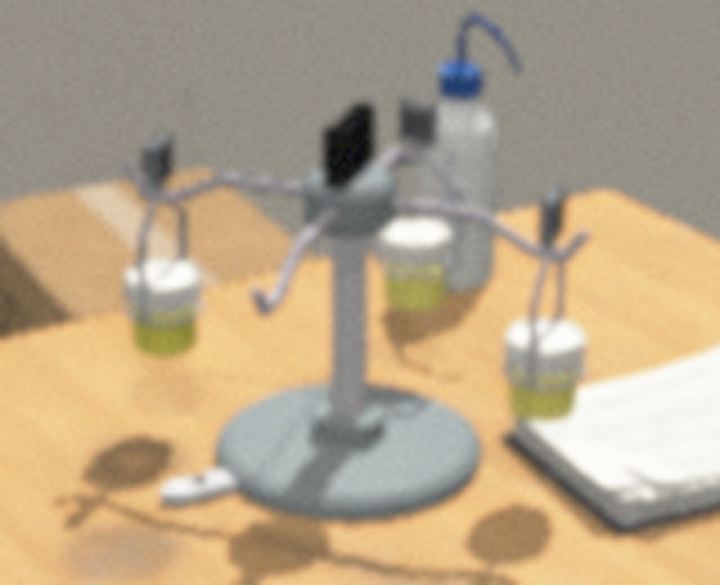

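```bash
cat >> h.py <<'E'
np.set_printoptions(precision=3,suppress=True)
def prep(n):
    c=calibration(n); f=200/np.tan(np.radians(c['fovy'])/2); return c['world_to_cam'],f,c['cx'],c['cy']
def proj(n,P):
    W,f,cx,cy=prep(n); q=W[:3,:3]@np.asarray(P,float)+W[:3,3]
    return np.array([cx+f*q[0]/-q[2],cy-f*q[1]/-q[2]])
def ray(n,u,v):
    W,f,cx,cy=prep(n); R=W[:3,:3]; d=R.T@np.array([(u-cx)/f,-(v-cy)/f,-1]); return -R.T@W[:3,3],d/np.linalg.norm(d)
def atz(n,u,v,z):
    o,d=ray(n,u,v); return o+d*(z-o[2])/d[2]
def tri(a,b):
    o1,d1=ray('top',*a);o2,d2=ray('side',*b)
    s=np.linalg.lstsq(np.c_[d1,-d2],o2-o1,rcond=None)[0]
    p,q=o1+s[0]*d1,o2+s[1]*d2; return (p+q)/2,np.linalg.norm(p-q)
E
python3 - <<'E'
from h import *
T=lambda x,y:(110+x/3.7,60+y/3.7)
S=lambda x,y:(230+x/4.5,120+y/4.5)
print('knob top',atz('top',*T(342,300),236), tri(T(342,300),S(352,125)))
print('bar ends',atz('top',*T(305,255),236),atz('top',*T(378,345),236))
print('hook tip',atz('top',*T(527,532),180),tri(T(527,532),S(262,297)))
print('pointer',atz('top',*T(415,575),6),atz('top',*T(414,536),6))
print('disc',atz('top',*T(428,368),10),'collar',atz('top',*T(421,362),25))
for p in [(148,455,-1),(210,122,-1),(546,163,-1)]: print('tabs',atz('top',*T(*p[:2]),204))
H=lambda x,y:(380+x/7,180+y/7)
print('tab',atz('top',*H(283,222),147),atz('top',*H(390,220),147),'bailend',atz('top',*H(165,245),60), 'lid',atz('top',*H(265,235),54))
print('side tab top centre ~',tri(H(337,215),(368,262)))
E
```

```text
knob top [624.516 212.884 236.   ] (array([626.66 , 213.779, 230.306]), np.float64(2.1185847144027363))
bar ends [648.351 231.64  236.   ] [600.816 194.73  236.   ]
hook tip [507.642 128.613 180.   ] (array([509.175, 128.435, 175.943]), np.float64(2.909391001832548))
pointer [494.59  225.901   6.   ] [519.65  226.288   6.   ]
disc [627.705 215.287  10.   ] collar [629.075 216.662  25.   ]
tabs [551.972 323.607 204.   ]
tabs [729.928 291.012 204.   ]
tabs [702.181 111.925 204.   ]
tab [ 484.126 -210.703  147.   ] [ 483.843 -241.941  147.   ] bailend [ 481.628 -192.807   60.   ] lid [ 484.182 -226.249   54.   ]
side tab top centre ~ (array([ 484.847, -225.881,  147.027]), np.float64(2.1844027501823065))
```

Run:
```python
import cv2
a=cv2.imread('pics/side0.png')
cv2.imwrite('pics/side0h.png',cv2.resize(a[250:340,320:420],None,fx=6,fy=6,interpolation=cv2.INTER_CUBIC))
```

```text
(no output)
```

View pics/side0h.png

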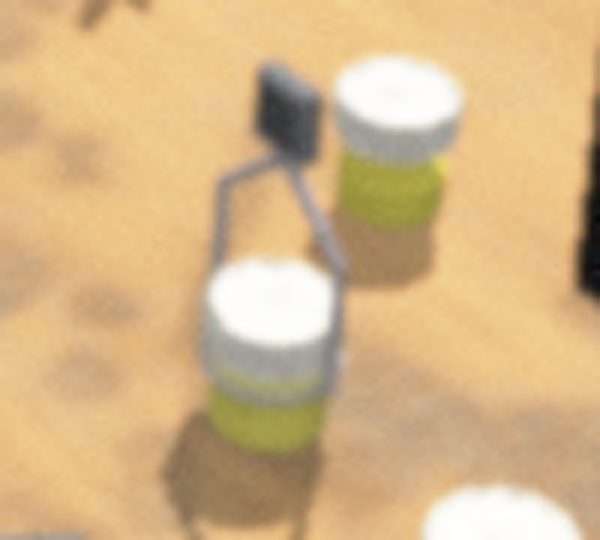

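Emit:
move_arm(dp=[[0,0,3],[3,-3,6],[7,-7,6],[11,-11.5,6],[15,-16,6],[19,-20,6],[23,-24.5,6],[27,-28.5,6],[31,-33,6],[34,-36,6],[35.6,-37.8,6],[35.6,-37.8,6],[35.6,-37.8,6]], spin=[0,0.1,0.2,0.3,0.4,0.5,0.6,0.7,0.8,0.9,1.0,1.06,1.06], gripper=5, force=40)

```text
time_s: 2.22
position: [625.3, 213.3, 464.6]
eef_rot: [-0.311, 0.951, 0.0, -0.0]
force: [0.3, 0.0, -0.7]
gripper_width: 0.583
```

Run:
```python
from h import *
a=snap('top','t1.png');b=snap('side','s1.png')
o=get_obs();print(o['position'],o['eef_rot'],o['joint_pos'])
c=np.hstack([cv2.resize(a[60:220,110:310],(400,320)),cv2.resize(b[80:240,210:410],(400,320))])
cv2.imwrite('pics/c1.png',c[:,:,::-1])
```

```text
[624.975 213.844 464.746] [-0.311  0.95   0.     0.   ] [ 0.248  0.117  1.557  0.     1.467 -1.955]
```

View pics/c1.png

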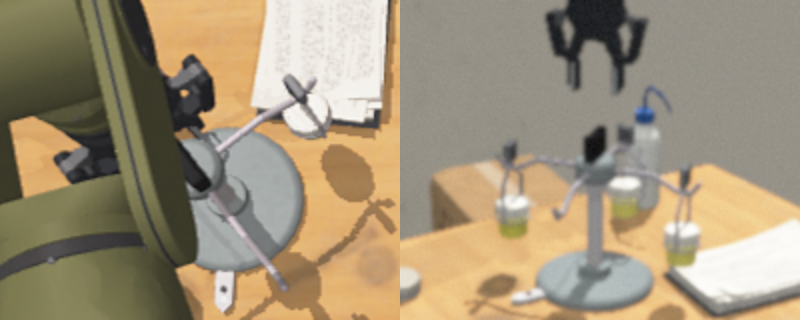

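The gripper stands over the knob (side crop: fingers at 573 and 617, knob at 595), with its jaws across the bar. Going down and gripping.

Emit:
move_arm(dp=[[0,0,-3],[0,0,-6],[0,0,-8],[0,0,-8.7],[0,0,-8.7]], spin=[0,0,0,0,0])

```text
time_s: 2.95
position: [625.1, 213.8, 377.9]
eef_rot: [-0.311, 0.95, -0.0, 0.0]
force: [0.8, 0.2, 0.3]
gripper_width: 0.586
```

Emit:
move_arm(dp=[[0,0,0],[0,0,0],[0,0,0],[0,0,0],[0,0,0],[0,0,0]], spin=[0,0,0,0,0,0], gripper=0.5, force=40)

```text
time_s: 3.7
position: [624.5, 215.1, 379.5]
eef_rot: [-0.312, 0.95, 0.002, 0.0]
force: [-5.2, 4.9, 3.3]
gripper_width: 0.18
```

Emit:
move_arm(dp=[[-0.1,0.15,0],[-0.1,0.15,0],[-0.1,0.15,0],[-0.1,0.15,0],[-0.1,0.15,0],[-0.1,0.15,0],[-0.1,0.15,0],[-0.1,0.15,0],[-0.1,0.15,0],[-0.1,0.15,0],[-0.1,0.15,0],[-0.1,0.15,0]], spin=[0,-0.08,-0.16,-0.24,-0.32,-0.4,-0.48,-0.56,-0.64,-0.72,-0.72,-0.72])

```text
time_s: 5.2
position: [623.4, 218.1, 379.5]
eef_rot: [0.043, 0.999, 0.004, -0.0]
force: [-4.9, 13.4, 3.9]
gripper_width: 0.181
```

Run:
```python
from h import *
a=snap('top','t2.png');b=snap('side','s2.png')
o=get_obs();print(o['position'],o['eef_rot'],o['force'],o['torque'])
cv2.imwrite('pics/c2a.png',cv2.resize(a[60:240,110:310],(800,720))[:600,:,::-1])
cv2.imwrite('pics/c2b.png',cv2.resize(b[110:250,220:400],(770,600))[:,:,::-1])
```

```text
[623.341 218.174 379.513] [ 0.043  0.999  0.004 -0.   ] [-5.091 14.253  3.407] [ 1.573  0.657 -0.058]
```

View pics/c2a.png

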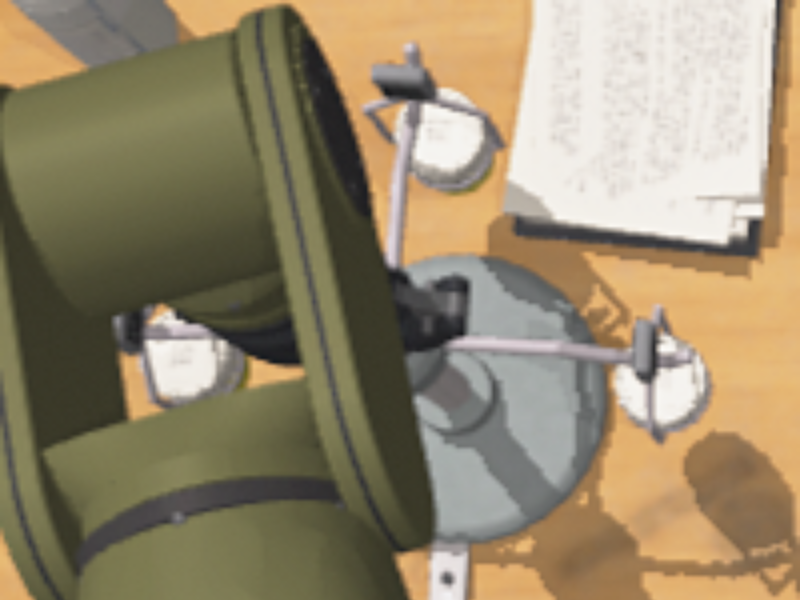

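View pics/c2b.png

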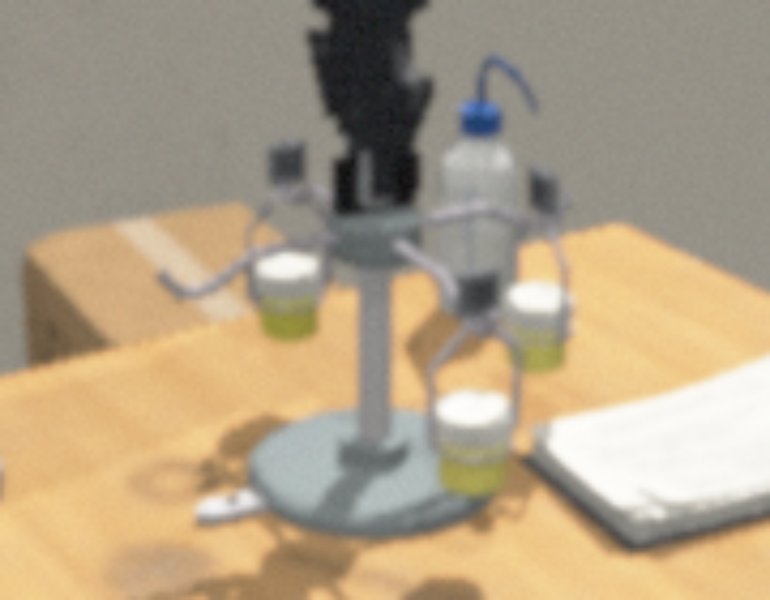

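Emit:
move_arm(dp=[[0,0.3,0],[0,0.3,0],[0,0.3,0],[0,0.3,0]], spin=[0,0,0,0], gripper=5)

```text
time_s: 5.8
position: [624.2, 217.7, 377.6]
eef_rot: [0.044, 0.999, -0.0, -0.0]
force: [-0.8, 0.0, 0.7]
gripper_width: 0.588
```

Emit:
move_arm(dp=[[0,0,2],[0,0,5],[0,0,9],[-1,-6,9],[-3,-11,9],[-5,-17,9],[-7,-23,9],[-9,-29,9],[-11,-34,9],[-13,-39,9],[-14,-44,9],[-14,-44,9]], spin=[0,0,0,0,0,0,0,0,0,0,0,0])

```text
time_s: 7.3
position: [483.1, -224.5, 469.5]
eef_rot: [0.046, 0.999, -0.001, 0.001]
force: [-0.2, 0.2, 0.6]
gripper_width: 0.586
```

Run:
```python
from h import *
a=snap('top','t3.png');b=snap('side','s3.png')
o=get_obs();print(o['position'],o['eef_rot'],o['force'],o['torque'])
cv2.imwrite('pics/c3a.png',cv2.resize(a[60:210,110:300],None,fx=4,fy=4,interpolation=cv2.INTER_CUBIC)[:,:,::-1])
cv2.imwrite('pics/c3b.png',cv2.resize(b[130:250,220:380],None,fx=5,fy=5,interpolation=cv2.INTER_CUBIC)[:,:,::-1])
```

```text
[ 483.928 -222.085  469.017] [ 0.044  0.999 -0.     0.001] [-0.172  0.38  -0.52 ] [-0.009  0.009  0.009]
```

View pics/c3a.png

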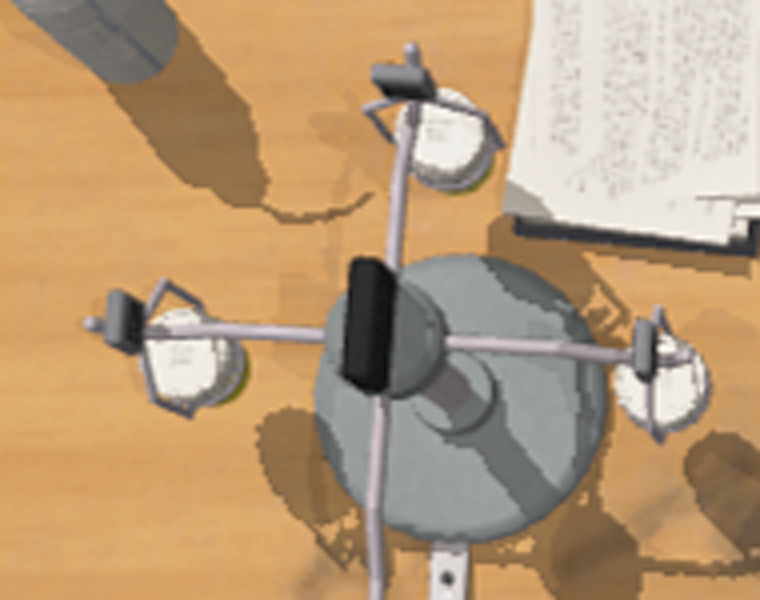

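View pics/c3b.png

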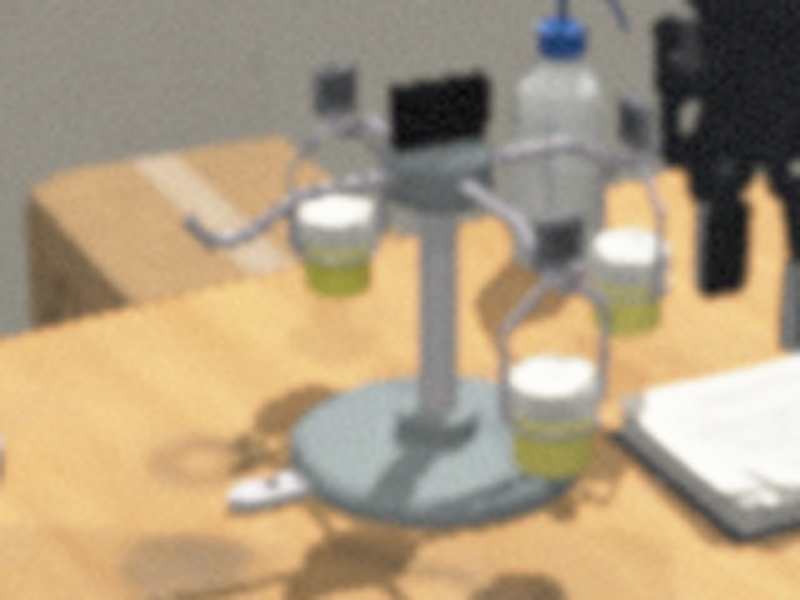

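View pics/t3.png

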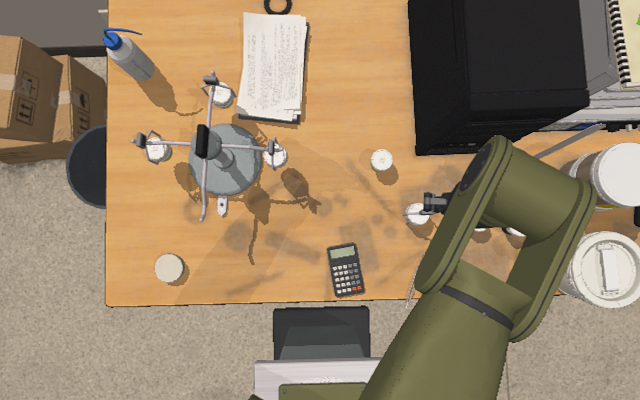

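Run:
```python
import cv2
a=cv2.imread('pics/t3.png')
cv2.imwrite('pics/z1.png',cv2.resize(a[62:152,125:225],None,fx=6,fy=6,interpolation=cv2.INTER_CUBIC))
cv2.imwrite('pics/z2.png',cv2.resize(a[120:225,180:290],None,fx=5.7,fy=5.7,interpolation=cv2.INTER_CUBIC))
```

```text
(no output)
```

View pics/z1.png

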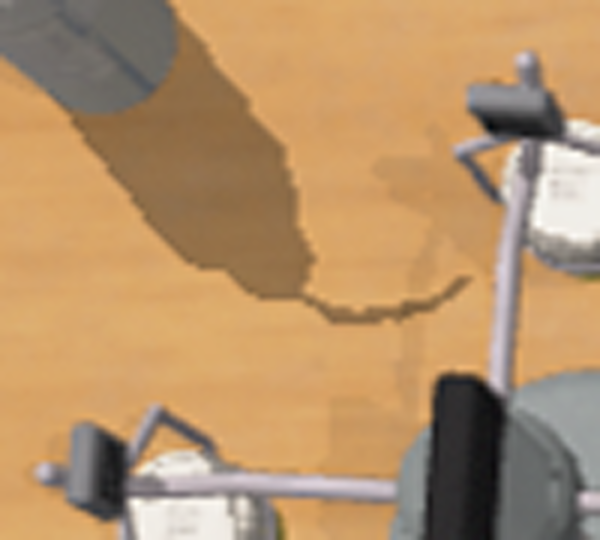

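View pics/z2.png

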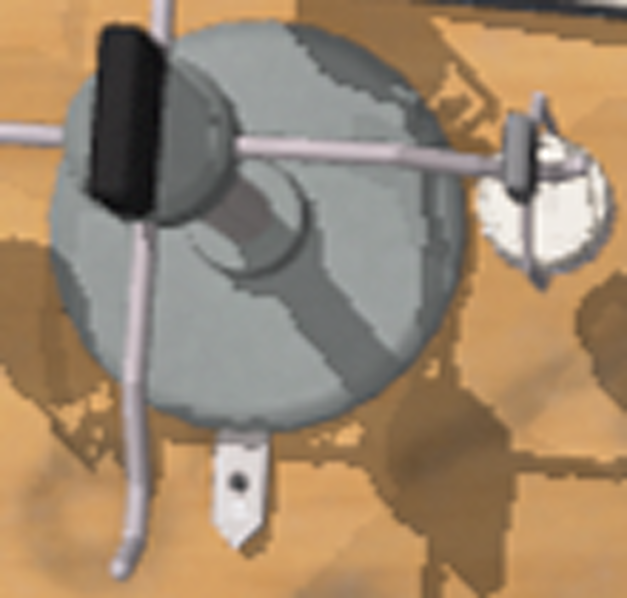

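Run:
```python
from h import *
from scipy.optimize import least_squares
Z1=lambda x,y:(125+x/6,62+y/6)
Z2=lambda x,y:(180+x/5.7,120+y/5.7)
# tips: order empty(-x), then others
obs=[(0,Z2(122,570)),(1,Z2(583,165)),(2,Z1(528,60)),(3,Z1(47,473))]
# -x dir yaw: angle pi+th ; anticlockwise next: pi+th+pi/2 -> right (-y)
def model(p,z):
    r=[]
    for k,uv in obs:
        a=np.pi+p[2]+k*np.pi/2
        r+=list(proj('top',[p[0]+p[3]*np.cos(a),p[1]+p[3]*np.sin(a),z])-uv)
    return r
for z in(178,182):
    s=least_squares(model,[625,214,0,150],args=(z,)); print('rotor',z,s.x,np.array(s.fun))
for nm,uv,z in[('ptip',Z2(238,548),5),('hole',Z2(238,483),5),('pa',Z2(241.5,440),5),('pb',Z2(238.3,520),5),('disc',Z2(259,225),8)]:print(nm,atz('top',*uv,z))
print('knob',atz('top',*Z2(128,118),236))
print('knob ends',atz('top',*Z2(122,30),236),atz('top',*Z2(108,210),236))
# side
S=lambda x,y:(220+x/5,130+y/5)
print('ptip side',tri(Z2(238,548),S(232,497)),'tip',tri(Z2(122,570),S(192,225)))
```

```text
rotor 178 [629.036 217.864  -0.084 151.134] [ 0.082 -0.038 -0.053  0.078  0.015 -0.05  -0.045  0.009]
rotor 182 [628.2   216.888  -0.084 150.452] [ 0.082 -0.038 -0.053  0.078  0.015 -0.05  -0.045  0.009]
ptip [492.921 227.1     5.   ]
hole [520.036 226.825   5.   ]
pa [537.996 225.178   5.   ]
pb [504.583 226.857   5.   ]
disc [628.036 216.261   8.   ]
knob [625.239 212.834 236.   ]
knob ends [654.867 214.632 236.   ] [594.702 219.633 236.   ]
ptip side (array([493.976, 225.599,   8.593]), np.float64(2.844404063601925)) tip (array([479.191, 230.647, 176.703]), np.float64(1.788692609187591))
```

The top view shows the four hook tips fitting a rotor at yaw -0.084 about (628, 217), against a pointer direction of about -0.08 to -0.09, so the hook stands over the pointer. Next I turn for the tab and look.

Emit:
move_arm(dp=[[0,-0.5,0],[0,-0.5,0],[0,-0.5,0],[0,-0.5,-2],[0,-0.5,-4],[0,-0.5,-6],[0,-0.5,-8],[0,-0.5,-10],[0,-0.5,-10],[0,-0.5,-10]], spin=[-0.18,-0.36,-0.54,-0.72,-0.9,-1.08,-1.26,-1.45,-1.45,-1.45])

```text
time_s: 8.65
position: [484.6, -226.1, 369.0]
eef_rot: [0.694, 0.72, 0.0, 0.001]
force: [0.2, -0.6, -0.4]
gripper_width: 0.584
```

Run:
```python
from h import *
a=snap('top','t4.png');b=snap('side','s4.png')
o=get_obs();print(o['position'],o['eef_rot'])
cv2.imwrite('pics/c4.png',np.hstack([cv2.resize(a[160:260,370:470],(400,400)),cv2.resize(b[200:340,300:440],(400,400))])[:,:,::-1])
p=o['position']; 
for z in(147,): print([proj(n,[p[0],p[1],z]) for n in('top','side')])
```

```text
[ 484.576 -226.579  369.327] [0.694 0.72  0.    0.001]
[array([428.182, 211.28 ]), array([368.652, 262.138])]
```

View pics/c4.png

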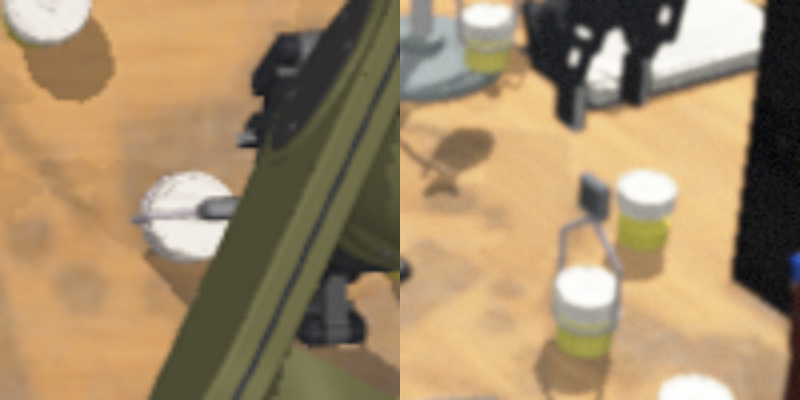

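The side crop shows the tab's top at pixel (368.6, 262.3), and the point under the gripper projects to (368.7, 262.1), so it is aligned. Going down and gripping.

Emit:
move_arm(dp=[[0,0,-2],[0,0,-4],[0,0,-6],[0,0,-6.6],[0,0,-6.6]], spin=[0,0,0,0,0])

```text
time_s: 9.38
position: [483.9, -226.8, 300.8]
eef_rot: [0.695, 0.719, -0.0, -0.001]
force: [0.1, 0.4, 0.0]
gripper_width: 0.584
```

Emit:
move_arm(dp=[[0,0,0],[0,0,0],[0,0,0],[0,0,0],[0,0,0],[0,0,0]], spin=[0,0,0,0,0,0], gripper=0.2, force=40)

```text
time_s: 10.12
position: [484.4, -227.0, 302.7]
eef_rot: [0.695, 0.719, 0.0, 0.001]
force: [-0.9, -0.2, 5.4]
gripper_width: 0.104
```

Run:
```python
from h import *
b=snap('side','s5.png')
o=get_obs();print(o['position'],o['eef_rot'],o['force'],o['gripper_width'])
cv2.imwrite('pics/c5.png',cv2.resize(b[200:340,300:440],(600,600))[:,:,::-1])
```

```text
[ 484.364 -227.02   302.644] [0.695 0.719 0.    0.001] [-0.746 -1.038  6.35 ] 0.10186219092839302
```

View pics/c5.png

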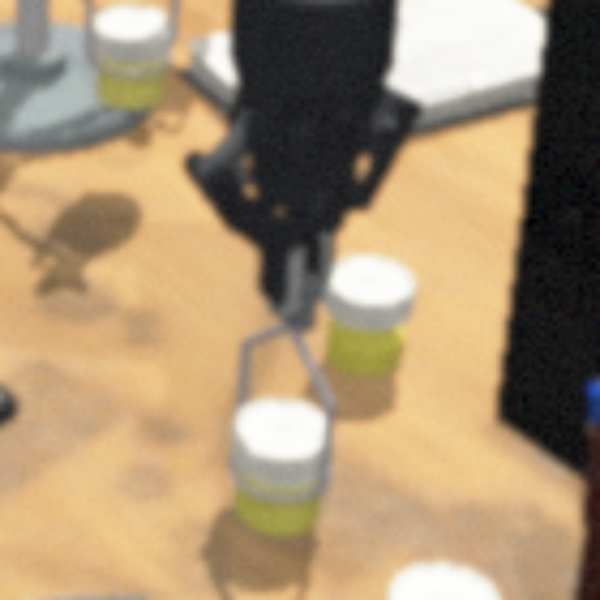

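Emit:
move_arm(dp=[[0,0,1],[0,0,4],[0,0,8.5],[-0.5,4,8.5],[-1,9,8.5],[-2,14,8.5],[-2.5,19,8.5],[-3.5,24,8.5],[-4.5,29,8.5],[-5.5,34,8.5],[-6.5,39,8.5],[-7,43,8.5],[-7.5,45.5,8.5],[-7.5,46.3,8.5],[-7.5,46.3,8.5],[-7.5,46.3,8.5],[-7.5,46.3,8.5]], spin=[0,0,0,-0.02,-0.04,-0.06,-0.08,-0.1,-0.118,-0.118,-0.118,-0.118,-0.118,-0.118,-0.118,-0.118,-0.118])

```text
time_s: 12.3
position: [409.3, 235.4, 386.7]
eef_rot: [0.737, 0.676, -0.0, 0.0]
force: [0.4, 0.6, -1.5]
gripper_width: 0.104
```

Run:
```python
from h import *
a=snap('top','t6.png');b=snap('side','s6.png')
o=get_obs();print(o['position'],o['eef_rot'],o['force'],o['gripper_width'])
cv2.imwrite('pics/c6.png',np.hstack([cv2.resize(a[80:240,120:280],(400,400)),cv2.resize(b[110:270,180:340],(400,400))])[:,:,::-1])
cv2.imwrite('pics/c6b.png',cv2.resize(b[110:250,210:350],(600,600),interpolation=cv2.INTER_CUBIC)[:,:,::-1])
p=o['position'];print(proj('side',[p[0],p[1],p[2]-302.6+112.5]), proj('side',[p[0],p[1],p[2]-302.6+54]),proj('side',[498.9,228.1,169]),proj('side',[479,229.8,178]))
```

```text
[409.284 235.591 386.764] [0.737 0.676 0.    0.   ] [-0.344 -0.007 -0.441] 0.1064083541031311
[232.856 172.836] [234.244 193.375] [265.121 176.41 ] [258.132 174.647]
```

View pics/c6.png

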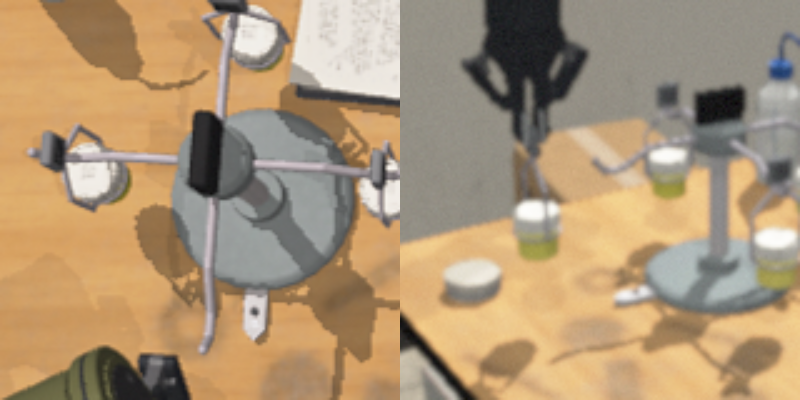

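View pics/c6b.png

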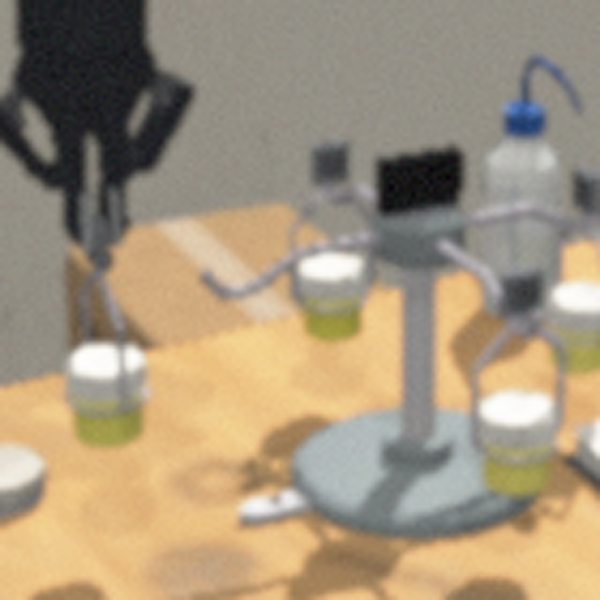

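Emit:
move_arm(dp=[[1.5,-0.12,0],[3,-0.25,0],[4.5,-0.37,0],[6,-0.5,0],[7.5,-0.62,0],[8.5,-0.7,0],[9,-0.75,0],[9,-0.75,0],[9,-0.75,0]], spin=[0,0,0,0,0,0,0,0,0])

```text
time_s: 13.52
position: [498.8, 228.8, 386.7]
eef_rot: [0.736, 0.677, -0.0, -0.0]
force: [-0.8, -0.5, -0.9]
gripper_width: 0.102
```

Run:
```python
from h import *
a=snap('top','t7.png');b=snap('side','s7.png')
o=get_obs();print(o['position'],o['eef_rot'],o['force'],o['gripper_width'])
cv2.imwrite('pics/c7.png',np.hstack([cv2.resize(a[80:240,120:280],(400,400)),cv2.resize(b[120:220,220:320],(400,400))])[:,:,::-1])
```

```text
[498.756 228.75  386.792] [ 0.736  0.677  0.    -0.   ] [ 0.234  0.781 -1.623] 0.10097669281197548
```

View pics/c7.png

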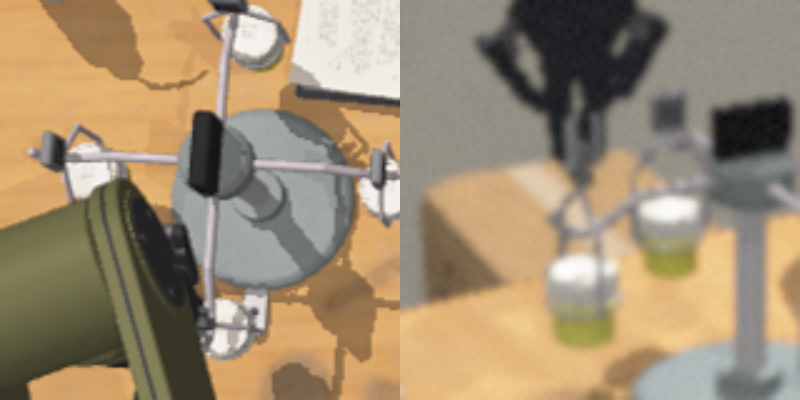

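The hook's tip is through the window (side crop: tip at (557, 222), bail apex at (578, 185)). Lowering.

Emit:
move_arm(dp=[[0,0,-0.5],[0,0,-1],[0,0,-1.5],[0,0,-2],[0,0,-2.3],[0,0,-2.5],[0,0,-2.5],[0,0,-2.5]], spin=[0,0,0,0,0,0,0,0])

```text
time_s: 14.62
position: [499.1, 228.7, 361.9]
eef_rot: [0.736, 0.677, 0.0, 0.0]
force: [0.1, -0.3, -1.1]
gripper_width: 0.107
```

Run:
```python
from h import *
a=snap('top','t8.png');b=snap('side','s8.png')
o=get_obs();print(o['position'],o['eef_rot'],o['force'],o['gripper_width'])
cv2.imwrite('pics/c8.png',np.hstack([cv2.resize(a[140:240,160:260],(400,400)),cv2.resize(b[120:220,220:320],(400,400))])[:,:,::-1])
```

```text
[499.138 228.681 361.903] [0.736 0.677 0.    0.   ] [ 0.412  0.278 -2.212] 0.1018905016952765
```

View pics/c8.png

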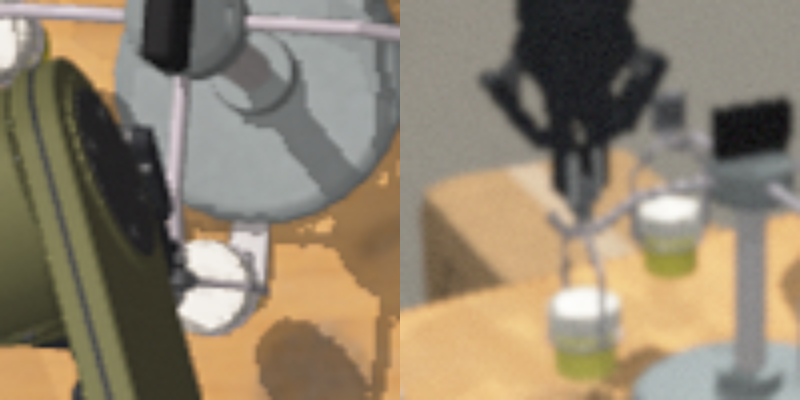

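Emit:
move_arm(dp=[[0,0,-0.1],[0,0,-0.2],[0,0,-0.3],[0,0,-0.3],[0,0,-0.3]], spin=[0,0,0,0,0])

```text
time_s: 15.35
position: [499.4, 228.9, 360.7]
eef_rot: [0.736, 0.677, 0.001, 0.0]
force: [-1.9, -0.3, 7.3]
gripper_width: 0.104
```

Contact (7 N). Release with a small opening, then lift.

Emit:
move_arm(dp=[[0,0,0.15],[0,0,0.15],[0,0,0.15],[0,0,0.15],[0,0,0.15]], spin=[0,0,0,0,0], gripper=2.6)

```text
time_s: 15.98
position: [499.1, 228.6, 360.0]
eef_rot: [0.736, 0.677, -0.0, -0.0]
force: [0.4, 1.1, 0.0]
gripper_width: 0.304
```

Run:
```python
from h import *
b=snap('side','s9.png')
o=get_obs();print(o['position'],o['force'],o['gripper_width'])
cv2.imwrite('pics/c9.png',cv2.resize(b[120:220,220:320],(500,500))[:,:,::-1])
```

```text
[499.078 228.66  360.092] [0.266 0.93  1.575] 0.30804132922749594
```

View pics/c9.png

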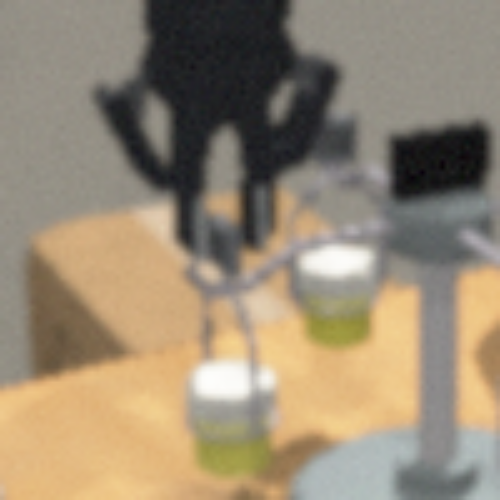

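Emit:
move_arm(dp=[[0,0,0.5],[0,0,1.5],[0,0,3],[0,0,6],[0,0,10],[-3,-2,12],[-6,-5,12],[-9,-10,12],[-10,-15,12],[-10,-20,12],[-10,-25,12],[-10,-30,12],[-10,-30,12],[-10,-30,12],[-10,-30,12],[-10,-30,12],[-10,-30,12],[-10,-30,12],[-10,-30,12],[-10,-30,12]], spin=[0,0,0,0,0,0,0,0,0,0,0,0,0,0,0,0,0,0,0,0])

```text
time_s: 18.52
position: [399.1, -71.3, 480.2]
eef_rot: [0.736, 0.677, -0.0, -0.0]
force: [-0.2, 0.4, -0.3]
gripper_width: 0.304
```

Run:
```python
from h import *
a=snap('top','t10.png');b=snap('side','s10.png')
cv2.imwrite('pics/c10a.png',cv2.resize(a[62:152,125:225],None,fx=6,fy=6,interpolation=cv2.INTER_CUBIC)[:,:,::-1])
cv2.imwrite('pics/c10b.png',cv2.resize(a[120:225,180:290],None,fx=5.7,fy=5.7,interpolation=cv2.INTER_CUBIC)[:,:,::-1])
cv2.imwrite('pics/c10c.png',cv2.resize(b[120:240,220:380],None,fx=5,fy=5,interpolation=cv2.INTER_CUBIC)[:,:,::-1])
```

```text
(no output)
```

View pics/c10a.png

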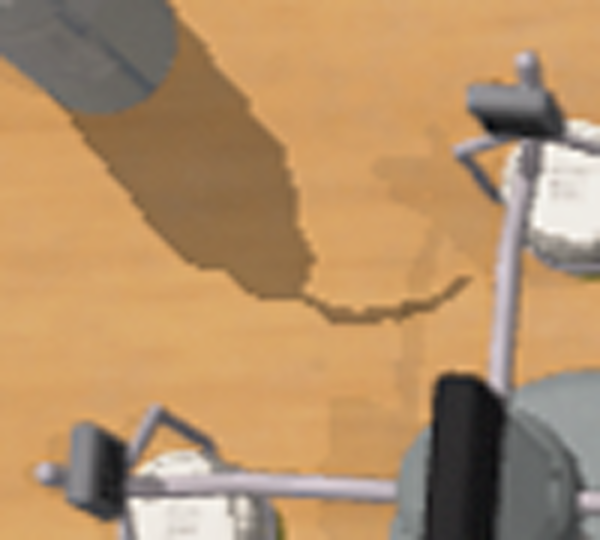

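View pics/c10b.png

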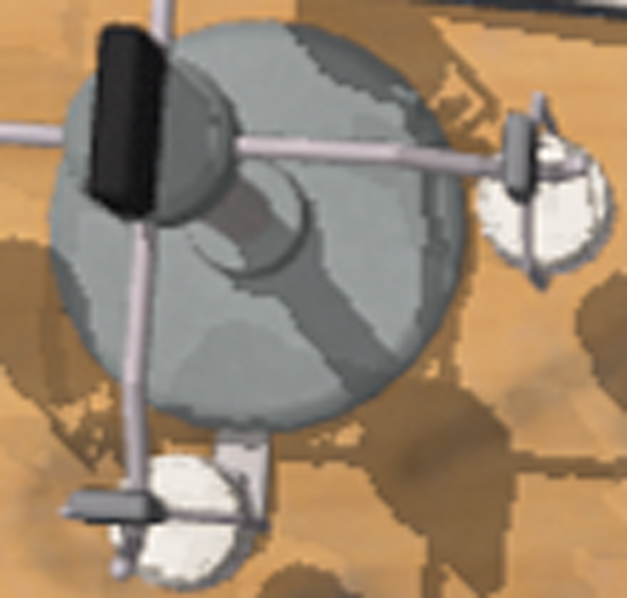

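View pics/c10c.png

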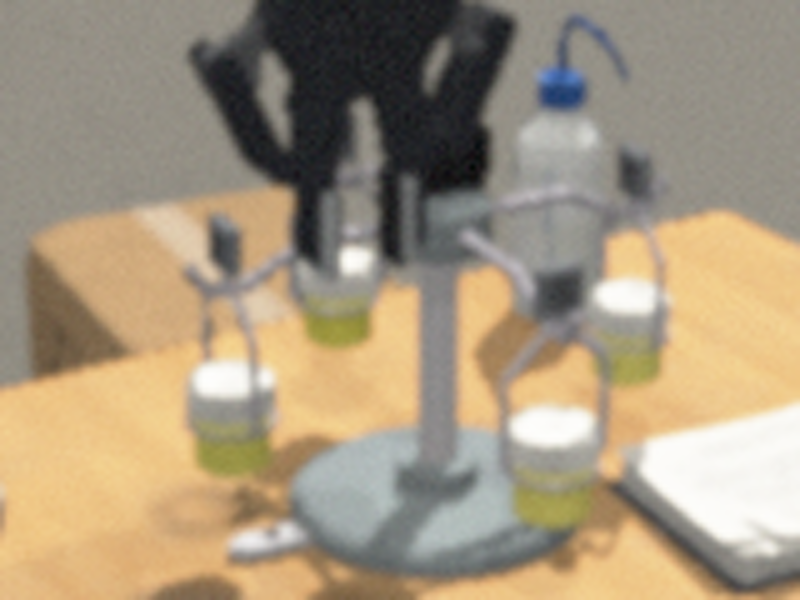

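The pot hangs on the hook, and the rotor tips are at the same pixels as before. One more stillness check, then I hand it in.

Emit:
move_arm(dp=[[0,0,0],[0,0,0],[0,0,0],[0,0,0],[0,0,0],[0,0,0],[0,0,0],[0,0,0]], spin=[0,0,0,0,0,0,0,0])

```text
time_s: 19.62
position: [399.1, -71.3, 480.2]
eef_rot: [0.736, 0.677, -0.0, 0.0]
force: [-0.4, -0.4, 0.3]
gripper_width: 0.302
```

Run:
```python
from h import *
p=cv2.imread('pics/t10.png').astype(float)
for i in range(3):
    a=get_image('top')[:,:,::-1].astype(float)
    print(np.abs(a-p)[195:235,185:235].mean(), np.abs(a-p)[60:200,130:280].mean())
print(get_obs()['time_s']); print(finish_job())
```

```text
0.6276666666666667 0.6025238095238096
0.6335 0.5994444444444444
0.63 0.6022222222222222
19.775
the job is handed in; nothing more can be done
None
```

I turned the stand by its knob about -0.72 rad, so the empty hook stands over the pointer. I then gripped the pot by its tab, hung it by its bail on that hook, let go and moved the arm clear. I handed the job in at 19.8 s.

**Hook over the pointer:** fitting the four hook tips in the top image put the rotor at -0.084 rad. My readings of the pointer ran from about -0.075 to -0.097 rad, so the hook is over it to within about 0.015 rad. The rotor's pixels did not shift when the pot was hung.

**Hanging still:** top pictures taken about 1 s apart differed only by image noise, around the pot as well as the rest of the stand. The force readings showed the gripper touching nothing.

**Disagreement:** my first estimate of the stand's axis was a few mm off. This put up to about 14 N sideways on the knob during the turn. I corrected the axis before placing the pot. No check failed.

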